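# Fit the goniometer's divided disc and zero it

### The job

Pick up the divided disc by its hub and fit it on the goniometer stage: lower it over the spindle, find the drive pin with the slot by feel without forcing it, and let it down fully home, flush on the rotor flange. Then turn the seated disc, rotor and all, until its zero lug points at the fixed index, and let go; leave the prism, the lens and the screwdriver where they are.

Things in the scene. Friction and masses are not known exactly. Their poses are not given: they have to be found in the camera images.
- disc: Divided disc of plain aluminium with ruled tick marks, 130 mm across, 10 mm thick, 0.3 to 0.6 kg, lying loose on the bench, hub up. Origin: centre of its underside, z up, +x to the zero lug. A bore 13.6 mm wide goes right through disc and hub on the z axis
- hub (a point): middle of the disc's hub, at (0, 0, 24) mm in the disc's frame. The hub stands on the disc from 10 to 38 mm above its underside: round, 44 mm across, with two flats 34 mm apart facing the disc's +y and -y, for gripping
- slot (a point): centre of the through slot for the drive pin, at (34, 0, 5) mm in the disc's frame, between hub and zero lug: 7.6 mm wide (along the disc's y), 10 mm long (along x, radially)
- zero_lug (a point): outer end of the disc's zero lug, at (73, 0, 5) mm in the disc's frame: a lug 8 mm wide that sticks out 8 mm from the rim at +x
- goniometer: Goniometer stage fixed to the bench: grey base plate 200 x 150 mm, round column, and a dark steel rotor with a flat flange 92 mm across on top. Origin: on the bench on the rotor's axis, z up, +x points to the index (this frame is the base's, not the rotor's). The rotor turns about its axis either way; friction holds it where it is left (about 0.22 N m to turn it)
- flange (a point): centre of the flange face, 75 mm above the bench. A drive pin, 6 mm thick, its end chamfered 0.7 mm, stands 9 mm high on the face, 34 mm from the axis, and turns with the rotor. Its direction is not measured: at the start it is anywhere from 20 to 80 degrees anticlockwise (seen from above) of the base's +x. Rubbing on the pin's end at 8 N or less does not turn the rotor
- spindle_top (a point): centre of the spindle's top end, 109 mm above the bench. The steel spindle stands on the rotor's axis, 12 mm thick, 34 mm high above the flange face, its last 6 mm tapered to 7 mm
- index_tip (a point): tip of the fixed index, 80 mm above the bench: a small brass cone that points at the rotor's axis from +x, 77 mm from the axis. The lug of the seated disc passes it with a 4 mm gap. Its grey post stands 86 mm high, 89 to 101 mm from the axis
- prism: bystander: glass prism of triangular section, 42 mm sides, 32 mm high, standing on end; origin at the centre of its underside
- lens: bystander: lens in a round black mount on a post and round foot, 112 mm high; origin at the centre of its underside
- screwdriver: bystander: screwdriver with a black handle, 160 mm long, lying on the bench; origin at its middle
Mind the look-alikes: they are no part of the job. Leave any red look-alike of the goniometer alone.

How it is judged:
On the way, in this order (a step that is already met when the one before it is completed fails the run):
1. the disc is fully home on the rotor flange, spindle in its bore and drive pin in its slot (z of disc in the frame of goniometer below 0.0775 m and horizontal distance between disc and goniometer below 0.003 m and angle between disc's own z axis and vertical below 0.05 rad), for 0.2 s.
2. the seated disc has been turned until its zero lug points at the index (z of disc in the frame of goniometer below 0.0785 m and horizontal distance between zero_lug and index_tip below 0.0075 m), for 0.1 s.
At the end, for the whole second after the job is handed in: The disc rests released and still on the rotor flange, its underside within 2.5 mm of the flange face, centred on the spindle within 2 mm and level within 2 degrees, with the end of its zero lug within 7.5 mm of the index tip (it passes with a 4 mm gap, so within about 6 mm to either side) (z of disc in the frame of goniometer below 0.0775 m and horizontal distance between disc and goniometer below 0.002 m and angle between disc's own z axis and vertical below 0.035 rad and horizontal distance between zero_lug and index_tip below 0.0075 m and linear speed of disc below 0.01 m/s and contact force between disc and the fingers below 0.1 N); the robot touches nothing.
It fails at once if the disc is pressed or jammed on the spindle, pin or flange with more than 36 N (contact force between disc and goniometer above 36 N).
It fails at once if the prism is disturbed (moved more than 20 mm) (distance of prism from where it was at the start of the episode above 0.02 m).
It fails at once if the lens is disturbed (moved more than 20 mm) (distance of lens from where it was at the start of the episode above 0.02 m).
It fails at once if the screwdriver is disturbed (moved more than 20 mm) (distance of screwdriver from where it was at the start of the episode above 0.02 m).
It also fails if it takes over 72 s, if anything falls off the work surface, if the arm or the gripper's body presses on something with over 40 N, if the wrist force passes 120 N, or if a joint passes its speed limit or range.

### The arm

A 6-joint arm with a two-finger parallel gripper is mounted at the origin on the work surface. World frame = base frame: x ahead of the robot, y to its left, z up, the work surface at z = 0. Lengths are in m, angles in rad, forces in N, time in s.
With the tool pointing down it reaches from about 0.375 to 0.9 m from the base axis. Payload 3.1 kg.
Tool frame: the origin (TCP) lies midway between the tips of the shut fingers; the grasp point (between the pads) lies 19 mm behind it; x points along the fingers, z is the direction in which the jaws open and shut, and the axes are right-handed (so a half turn about x gives the same grasp; the last joint's range is limited). The gripper opens to 87 mm and grips with 3 to 60 N. Pads are 19 mm wide; open, the fingers measure 117 mm over their backs; the gripper's body (75 mm by 190 mm) begins 51 mm behind the grasp point.
Start: joints at [-1.444, 0.527, 1.433, -0, 1.181, -0.178], TCP at [0.188, -0.596, 0.223] pointing down, gripper open.
Joint ranges: [-3.08, 3.08], [-0.75, 2.2], [0.22, 2.44], [-1.43, 4.57], [0, 2.65], [-2.85, 2.85]. Speed limits (rad/s): [2.79, 2.79, 3.14, 3.14, 3.14, 3.14].

### API

Orientations are given as a unit quaternion [x, y, z, w].
In Python, from rig import robot, optics, workorder gives the robot as it stands.
- The arm moves only by the tool arm_command, never from a script. Its argument "plan" is a list of rows, each a list of 7 numbers: the shift along the tool's x, y, z in cm, then the turn, a rotation vector about the tool's x, y, z in rad, then the finger opening in cm, from 0 to 8.7. In form: [[x, y, z, ax, ay, az, gripper], ...]. A call has 1 to 12 rows; each row shifts and turns the pose as measured when the row begins, along the tool's axes as they then stand; what a row does not reach is not made up. A row lasts 1/8 s, in which the tool goes at most 62.5 mm and 10.7 degrees, less where a joint would pass 70% of its speed; a pose out of reach is approached as far as the arm can. A call with a gripper value outside its range is refused whole. The fingers move at their own pace and stop on an object; "grip_force" is the grip in N (left out, the last holds). Time passes only in rows, so rows that do not move let the fingers close. It gives the time, the measured TCP pose, the force and the opening at its end, in the units of the state.
- robot.get_obs(): the state, without advancing time (a new reading comes with each control period).
- optics.camera(name): name is "scene" or "top" or "wrist"; returns (picture, depth): 384x512x3 uint8, blue, green, red; 384x512 float32, m along the optical axis (not along the pixel's ray), 0 where there is no reading.
- optics.camera_info(name): a dict with "mtx" (3x3 intrinsics, pixels), "position" and "rotation" of the camera in the world; the wrist camera has in their place "tool_from_camera" (4x4, takes a point from camera to tool coordinates, whose origin is the TCP and whose axes are the tool frame's). Camera axes: x right, y down, z forward; pixel columns grow to the right and rows downward; lengths in m; the calibration is good to about 2 mm. A picture is of the moment at which its call begins: read the wrist's pose just before it. camera_info takes no time and is no camera call.
- workorder.hand_in(): hands the job in, once; it reports no verdict.
The state is a dict: "time": time; "q": joint angles; "joint_velocities": joint speeds; "joint_torque": joint torques, N m; "position": TCP position; "tool_rot": TCP orientation; "ft_force": force on the tool from outside, world axes, zero at the start; "moment": the same for the moment, N m; "grip_width": finger opening in m.
Only numpy, scipy, OpenCV 4.12 (cv2) and the standard library are available. Lean on these libraries where they do the work, as an engineer would, in place of code of your own. Each camera call takes 0.05 s, during which the arm holds its last target. There are 200 camera calls.

## Working session

There is one attempt and no reset: what is moved stays moved. The work goes in short steps, Python scripts to look and compute and a tool call to move; the robot and the scene stay as the last step left them, time stands still between calls to the robot, and variables do not carry over. Pictures are saved under pics/ and viewed, about 8 in all and at most 12, crops included, and the job is handed in when it is done.

Besides the shell and the picture viewer there is one more tool, called after "Emit:" by a JSON object that holds its "op" and its "data". arm_command: Moves the arm, as the interface text tells. Its arguments: {"type":"object","properties":{"plan":{"type":"array"},"grip_force":{"type":"number"}},"required":["plan"]}

```bash
ls; mkdir -p pics; cat > h.py <<'E'
import numpy as np, cv2
from scipy.spatial.transform import Rotation as R
from rig import robot, optics, workorder
def cam(name):
    o=robot.get_obs(); im,d=optics.camera(name); ci=optics.camera_info(name); K=np.array(ci["mtx"])
    T=np.eye(4)
    if name=="wrist":
        T[:3,:3]=R.from_quat(o["tool_rot"]).as_matrix(); T[:3,3]=o["position"]; T=T@np.array(ci["tool_from_camera"])
    else:
        r=np.array(ci["rotation"]); T[:3,:3]=r if r.shape==(3,3) else R.from_quat(r).as_matrix(); T[:3,3]=ci["position"]
    np.savez(f"pics/{name}_last.npz",im=im,d=d,K=K,T=T)
    return im,d,K,T
def cloud(d,K,T):
    v,u=np.mgrid[:d.shape[0],:d.shape[1]]
    p=np.stack([(u-K[0,2])/K[0,0]*d,(v-K[1,2])/K[1,1]*d,d],-1)
    return p@T[:3,:3].T+T[:3,3]
def atz(u,v,z,K,T):
    r=T[:3,:3]@np.linalg.solve(K,[u,v,1.]); return T[:3,3]+r*(z-T[2,3])/r[2]
E
python3 - <<'E'
from h import *
for n in("top","scene"):
    im,d,K,T=cam(n); print(n,K.round(1).tolist(),T.round(3).tolist(),d.min(),d.max()); cv2.imwrite(f"pics/{n}1.png",cv2.resize(im,(800,600),interpolation=cv2.INTER_CUBIC))
print(robot.get_obs())
E
```

```text
pics
top [[376.5, 0.0, 256.0], [0.0, 376.5, 194.4], [0.0, 0.0, 1.0]] [[0.011, -0.985, 0.172, 0.414], [-1.0, -0.014, -0.013, 0.014], [0.015, -0.172, -0.985, 1.037], [0.0, 0.0, 0.0, 1.0]] 0.0 1.954768
scene [[443.7, 0.0, 251.1], [0.0, 443.7, 188.1], [0.0, 0.0, 1.0]] [[-0.865, 0.288, -0.41, 1.097], [0.501, 0.533, -0.682, 0.838], [0.022, -0.795, -0.606, 0.838], [0.0, 0.0, 0.0, 1.0]] 0.0 3.9997354
{'time': 0.1, 'q': array([-1.44350509e+00,  5.28333991e-01,  1.43376154e+00,  2.26835834e-05,
        1.18138456e+00, -1.78498011e-01]), 'joint_velocities': array([ 0.00097464, -0.00214738, -0.00147178, -0.00078469, -0.00066695,
        0.0002526 ]), 'joint_torque': array([-1.12189714e-04, -4.40985703e+01, -1.77151322e+01,  6.34379452e-02,
        5.33634145e-02, -5.67265624e-05]), 'position': array([ 0.18810602, -0.59534502,  0.22169759]), 'tool_rot': array([ 0.41850854,  0.57076919, -0.41753075,  0.56986069]), 'ft_force': array([-1.05620765, -0.19892613,  0.21011454]), 'moment': array([0.03299252, 0.0157805 , 0.02237641]), 'grip_width': 0.08692510490484245}
```

View pics/top1.png

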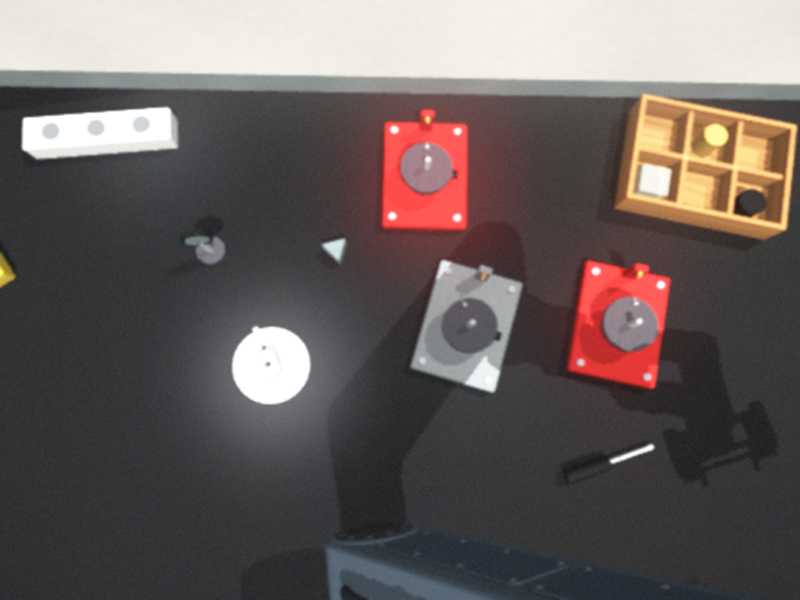

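View pics/scene1.png

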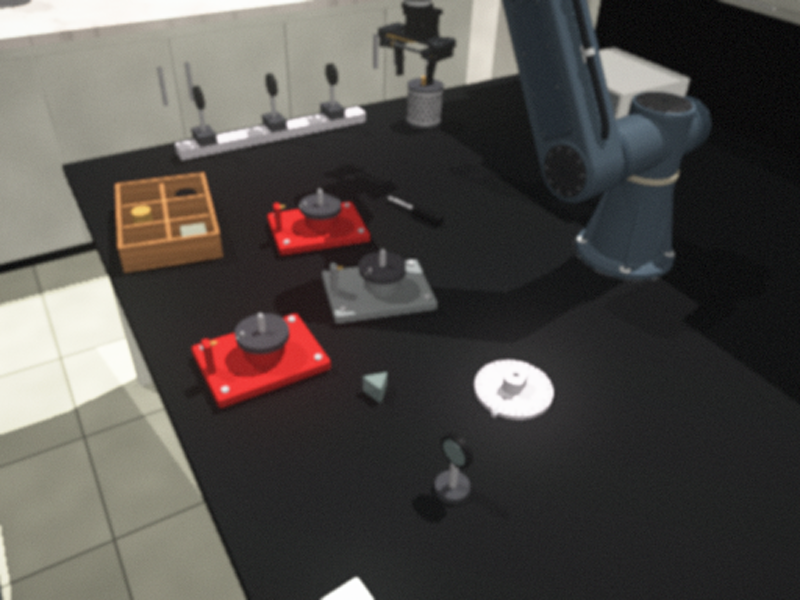

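Top view (800×600 scale): the disc is at about (271,365) with its lug at (255,329). The grey goniometer flange is at (470,326), with the index at (485,277). The prism is at (335,249), the lens at (210,249) and the screwdriver at (607,462). The red look-alikes are at (427,168) and (630,323).

```bash
python3 - <<'E'
from h import *
z=np.load("pics/top_last.npz"); im,d,K,T=[z[k] for k in("im","d","K","T")]
s=1.5625
for n,u,v,h in[("disc",271,365,.01),("hub",268,364,.038),("lug",255,329,.008),("slot",264,347,.01),("flange",470,326,.075),("spindle",474,323,.109),("pin",465,303,.084),("index",485,277,.08),("prism",335,249,.016),("lens",210,249,.0),("screw",607,462,.01)]:
    print(n,atz(u/s,v/s,h,K,T).round(4))
P=cloud(d,K,T)
def fit(c,r,z0,z1):
    m=(np.hypot(P[...,0]-c[0],P[...,1]-c[1])<r)&(P[...,2]>z0)&(P[...,2]<z1)&(d>0)
    q=P[m]; (x,y),rr=cv2.minEnclosingCircle(q[:,:2].astype(np.float32)); print(len(q),q.mean(0).round(4),x,y,rr)
fit(atz(271/s,365/s,.01,K,T),.09,.005,.02)
fit(atz(268/s,364/s,.038,K,T),.05,.03,.045)
fit(atz(470/s,326/s,.075,K,T),.06,.068,.08)
a=im[205:265,140:205]; b=im[160:255,258:340]
f=lambda x,w,h:cv2.resize(x,(w,h),interpolation=cv2.INTER_CUBIC)
cv2.imwrite("pics/crop1.png",np.hstack([f(a,400,370),f(b,400,370*1)]) )
E
```

```text
disc [0.4823 0.2225 0.01  ]
hub [0.482 0.222 0.038]
lug [0.5451 0.254  0.008 ]
slot [0.5134 0.2362 0.01  ]
flange [ 0.5461 -0.1153  0.075 ]
spindle [ 0.5464 -0.1172  0.109 ]
pin [ 0.583  -0.1062  0.084 ]
index [ 0.6282 -0.1405  0.08  ]
prism [0.6899 0.1173 0.016 ]
lens [0.6908 0.3448 0.    ]
screw [ 0.3247 -0.3554  0.01  ]
1625 [0.4825 0.2217 0.0103] 0.4856087565422058 0.20600134134292603 0.08650325983762741
178 [0.4829 0.2219 0.038 ] 0.4829428493976593 0.22240903973579407 0.02207203395664692
954 [ 0.5478 -0.1153  0.0754] 0.5483468770980835 -0.11553937196731567 0.04595651105046272
```

View pics/crop1.png

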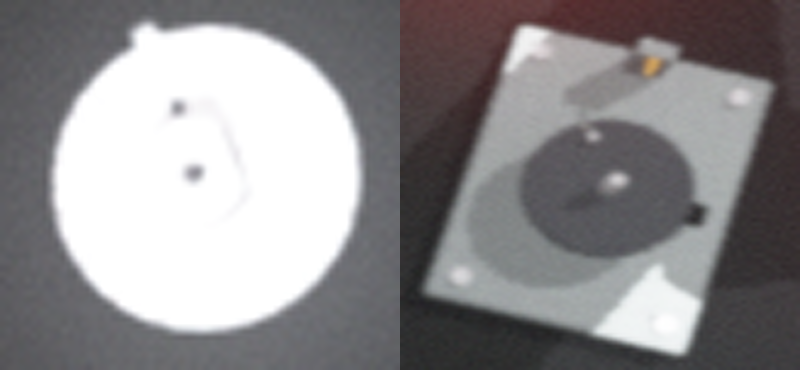

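The crop shows the slot as a dark hole at (178,107), with the bore at (193,173) and the lug at (145,37), so the disc's yaw is about 26°. On the goniometer the pin highlight is at (592,135), the spindle top at (615,182) and the index at (652,65). The pin therefore sits about 30° anticlockwise of the index.

```bash
cat >> h.py <<'E'
def go(pos,yaw=None,o=None):
    """shift in tool axes (cm) and turn (rotvec, tool) to TCP pos, tool x down, jaw axis at angle yaw (mod pi, nearest)"""
    o=o or robot.get_obs(); M=R.from_quat(o["tool_rot"]).as_matrix()
    cur=np.arctan2(M[1,2],M[0,2])
    if yaw is None: yaw=cur
    yaw=cur+(yaw-cur+np.pi/2)%np.pi-np.pi/2
    zt=np.array([np.cos(yaw),np.sin(yaw),0]); xt=np.array([0,0,-1.]); G=np.c_[xt,np.cross(zt,xt),zt]
    rv=R.from_matrix(M.T@G).as_rotvec()
    print("t",round(o["time"],2),"pos",o["position"].round(4),"jaw yaw",round(cur,4),"->",round(yaw,4),"F",o["ft_force"].round(2),"M",o["moment"].round(3),"w",round(o["grip_width"],4),"q6",o["q"][5].round(3),"q1",o["q"][0].round(3))
    print("shift cm",(M.T@(np.array(pos)-o["position"])*100).round(2),"turn",rv.round(4))
E
python3 - <<'E'
from h import *
go([.548,-.1155,.25],np.radians(-17+90))
print(np.array(optics.camera_info("wrist")["tool_from_camera"]).round(4).tolist(),np.array(optics.camera_info("wrist")["mtx"]).round(1).tolist())
E
```

```text
t 0.1 pos [ 0.1881 -0.5953  0.2217] jaw yaw -1.265 -> -1.8675 F [-1.06 -0.2   0.21] M [0.033 0.016 0.022] w 0.0869 q6 -0.178 q1 -1.444
shift cm [ -2.75  48.77 -34.93] turn [ 6.025e-01 -1.900e-03  2.000e-04]
[[-0.0007, -0.2962, 0.9551, -0.1623], [0.0004, -0.9551, -0.2962, 0.082], [1.0, 0.0001, 0.0007, -0.0002], [0.0, 0.0, 0.0, 1.0]] [[302.6, 0.0, 254.2], [0.0, 302.6, 193.8], [0.0, 0.0, 1.0]]
```

Emit:
{"op": "arm_command", "data": {"plan": [[0, 4.05, -2.9, 0, 0, 0, 8.7], [0, 4.05, -2.9, 0, 0, 0, 8.7], [0, 4.05, -2.9, 0, 0, 0, 8.7], [0, 4.05, -2.9, 0, 0, 0, 8.7], [0, 4.05, -2.9, 0, 0, 0, 8.7], [0, 4.05, -2.9, 0, 0, 0, 8.7], [0, 4.05, -2.9, 0, 0, 0, 8.7], [0, 4.05, -2.9, 0, 0, 0, 8.7], [0, 4.05, -2.9, 0, 0, 0, 8.7], [0, 4.05, -2.9, 0, 0, 0, 8.7], [0, 4.05, -2.9, 0, 0, 0, 8.7], [0, 4.05, -2.9, 0, 0, 0, 8.7]]}}

```text
time: 1.6
position: [0.5554, -0.1056, 0.2184]
tool_rot: [0.421, 0.571, -0.42, 0.566]
ft_force: [-0.1, -0.9, -0.1]
grip_width: 0.087
```

```bash
python3 - <<'E'
from h import *
go([.548,-.1155,.21]); im,d,K,T=cam("wrist"); go([.483,.2222,.20],-1.117)
cv2.imwrite("pics/w1.png",cv2.resize(im,(800,600),interpolation=cv2.INTER_CUBIC))
E
```

```text
t 1.6 pos [ 0.5554 -0.1056  0.2184] jaw yaw -1.2737 -> -1.2737 F [-0.08 -0.89 -0.12] M [-0.011 -0.001 -0.017] w 0.087 q6 0.885 q1 -0.387
shift cm [ 0.84 -1.    0.73] turn [ 0.     -0.006   0.0018]
t 1.65 pos [ 0.559  -0.1006  0.2186] jaw yaw -1.2707 -> -1.117 F [3.06 1.48 0.59] M [ 0.117 -0.142  0.021] w 0.0868 q6 0.887 q1 -0.38
shift cm [  2.15   2.28 -33.06] turn [-0.1537 -0.0081 -0.0044]
```

View pics/w1.png

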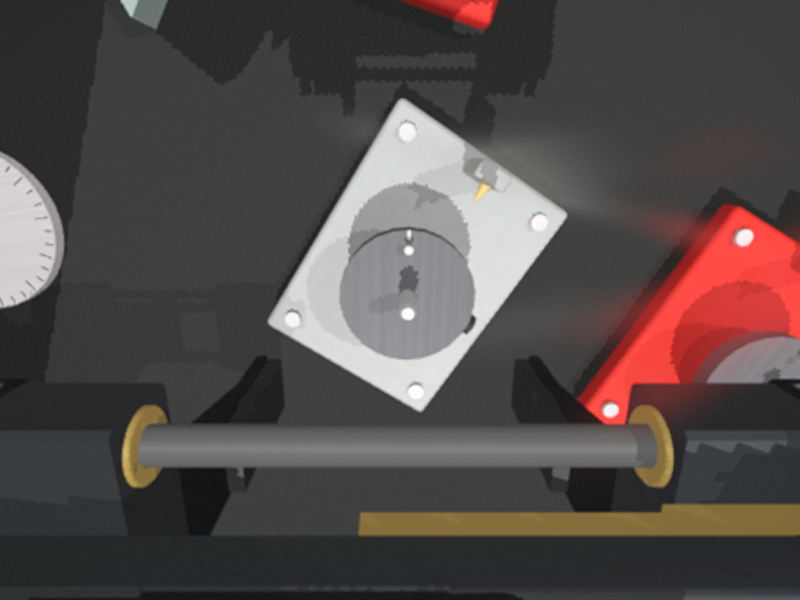

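The wrist view shows the spindle top at (407,313), the pin top at (408,250), the flange disc centre at about (407,293) and the index tip at (477,199). All three are clear.

```bash
python3 - <<'E'
from h import *
z=np.load("pics/wrist_last.npz"); im,d,K,T=[z[k] for k in("im","d","K","T")]
s=1.5625; g={}
for n,u,v,h in[("sp",407,313,.109),("pin",408,250,.084),("idx",477,199,.080),("fl",407,293.5,.075)]:
    g[n]=atz((u+.5)/s-.5,(v+.5)/s-.5,h,K,T); print(n,g[n].round(4))
P=cloud(d,K,T); c=g["fl"]
m=(np.hypot(P[...,0]-c[0],P[...,1]-c[1])<.06)&(abs(P[...,2]-.075)<.004)&(d>0)
q=P[m]; print("flange depth",q.mean(0).round(4),cv2.minEnclosingCircle(q[:,:2].astype(np.float32)))
for a in("sp","fl"):
  for n in("pin","idx"):
    v=(g[n]-g[a])[:2]; print(a,n,np.hypot(*v).round(4),np.degrees(np.arctan2(v[1],v[0])).round(1))
go([.483,.2222,.20],-1.117)
E
```

```text
sp [ 0.5486 -0.113   0.109 ]
pin [ 0.5811 -0.1039  0.084 ]
idx [ 0.6237 -0.1356  0.08  ]
fl [ 0.5511 -0.1128  0.075 ]
flange depth [ 0.5507 -0.1131  0.075 ] ((0.5488818883895874, -0.11375605314970016), 0.046151887625455856)
sp pin 0.0338 15.7
sp idx 0.0784 -16.7
fl pin 0.0314 16.5
fl idx 0.0761 -17.5
t 1.65 pos [ 0.559  -0.1006  0.2186] jaw yaw -1.2707 -> -1.117 F [3.06 1.48 0.59] M [ 0.117 -0.142  0.021] w 0.0868 q6 0.887 q1 -0.38
shift cm [  2.15   2.28 -33.06] turn [-0.1537 -0.0081 -0.0044]
```

Emit:
{"op": "arm_command", "data": {"plan": [[0.5, 0.3, -4.4, 0, 0, 0, 8.7], [0.5, 0.3, -4.7, 0, 0, 0, 8.7], [0.5, 0.3, -4.7, 0, 0, 0, 8.7], [0.5, 0.3, -4.7, 0, 0, 0, 8.7], [0.5, 0.3, -4.7, 0, 0, 0, 8.7], [0.5, 0.3, -4.7, 0, 0, 0, 8.7], [0.5, 0.3, -4.7, 0, 0, 0, 8.7], [0, 0, 0, -0.15, -0.008, -0.004, 8.7], [0, 0, 0, 0, 0, 0, 8.7]]}}

```text
time: 2.78
position: [0.4791, 0.2274, 0.1821]
tool_rot: [0.373, 0.601, -0.375, 0.599]
ft_force: [0.3, -0.7, -0.1]
grip_width: 0.087
```

```bash
python3 - <<'E'
from h import *
go([.483,.2222,.15],-1.117); im,d,K,T=cam("wrist"); go([.483,.2222,.15],-1.117)
cv2.imwrite("pics/w2.png",cv2.resize(im,(800,600),interpolation=cv2.INTER_CUBIC))
E
```

```text
t 2.77 pos [0.4791 0.2274 0.1821] jaw yaw -1.1144 -> -1.117 F [ 0.28 -0.7  -0.08] M [-0.028  0.014 -0.039] w 0.087 q6 1.347 q1 0.232
shift cm [3.21 0.13 0.64] turn [ 0.0026 -0.0003  0.0031]
t 2.83 pos [0.479  0.2272 0.1821] jaw yaw -1.1158 -> -1.117 F [-1.29  0.72  0.36] M [-0.018 -0.075  0.006] w 0.087 q6 1.348 q1 0.232
shift cm [3.21 0.15 0.62] turn [ 0.0012 -0.0007  0.0034]
```

View pics/w2.png

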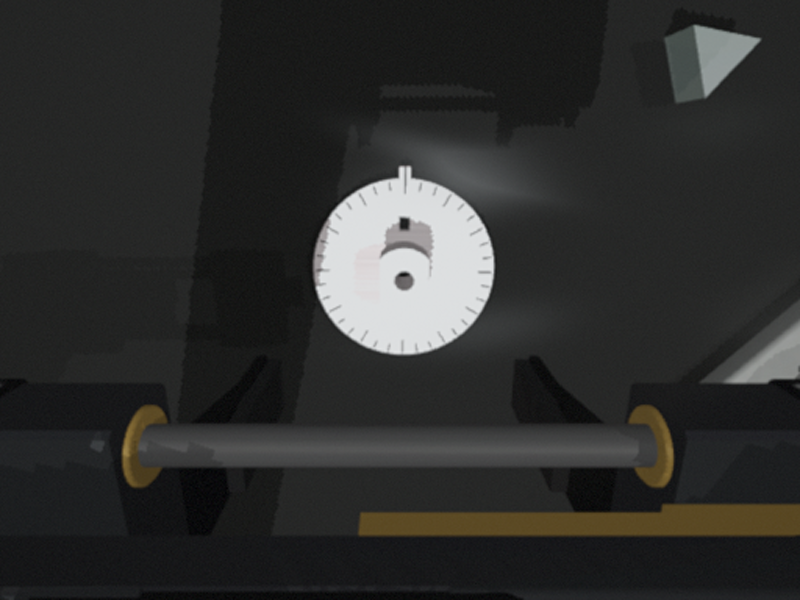

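The view shows the bore on the hub top at (403.5,281), the slot at (404,224), the lug end at (405,166) and the rim centre at (404,266). The disc lies nearly square to the jaws.

```bash
python3 - <<'E'
from h import *
z=np.load("pics/wrist_last.npz"); im,d,K,T=[z[k] for k in("im","d","K","T")]
s=1.5625; g={}
for n,u,v,h in[("bore",403.5,281,.038),("slot",404,224,.01),("lug",405,166,.010),("rim",403.7,266,.01)]:
    g[n]=atz((u+.5)/s-.5,(v+.5)/s-.5,h,K,T); print(n,g[n].round(4))
P=cloud(d,K,T); c=g["rim"]
for h,r in((.01,.067),(.038,.03)):
    m=(np.hypot(P[...,0]-c[0],P[...,1]-c[1])<r)&(abs(P[...,2]-h)<.003)&(d>0)
    q=P[m]; print("depth",h,q.mean(0).round(4),cv2.minEnclosingCircle(q[:,:2].astype(np.float32)),cv2.minAreaRect(q[:,:2].astype(np.float32)))
for a in("bore","rim"):
  for n in("slot","lug"):
    v=(g[n]-g[a])[:2]; print(a,n,np.hypot(*v).round(4),np.degrees(np.arctan2(v[1],v[0])).round(1))
E
```

```text
bore [0.4827 0.2246 0.038 ]
slot [0.5135 0.2391 0.01  ]
lug [0.5489 0.256  0.01  ]
rim [0.4864 0.2259 0.01  ]
depth 0.01 [0.4873 0.2264 0.01  ] ((0.48608285188674927, 0.22585676610469818), 0.06681299209594727) ((0.48375174403190613, 0.22499923408031464), (0.12842592597007751, 0.12956777215003967), 54.65498352050781)
depth 0.038 [0.484  0.2248 0.038 ] ((0.48351097106933594, 0.22439971566200256), 0.02221076935529709) ((0.4833773374557495, 0.22441260516643524), (0.0441490039229393, 0.03274659812450409), 26.171371459960938)
bore slot 0.0341 25.2
bore lug 0.0733 25.3
rim slot 0.0302 26.0
rim lug 0.0694 25.7
```

Emit:
{"op": "arm_command", "data": {"plan": [[5, 0.1, 0.2, 0.008, -0.0007, 0.0034, 8.7], [5, 0.1, 0.2, 0, 0, 0, 8.7], [4.5, 0.06, 0.03, 0, 0, 0, 8.7], [0.5, 0, 0, 0, 0, 0, 8.7], [0, 0, 0, 0, 0, 0, 8.7]]}}

```text
time: 3.45
position: [0.4887, 0.2217, 0.031]
tool_rot: [0.384, 0.593, -0.379, 0.597]
ft_force: [0.1, -0.3, 0.0]
grip_width: 0.0871
```

```bash
python3 - <<'E'
from h import *
go([.4833,.2245,.0135],np.radians(25.6-90))
E
```

```text
t 3.45 pos [0.4887 0.2217 0.031 ] jaw yaw -1.14 -> -1.124 F [ 0.1  -0.29  0.02] M [ 0.015 -0.018 -0.053] w 0.0871 q6 1.357 q1 0.217
shift cm [ 1.74 -0.39 -0.48] turn [-0.016   0.0015 -0.0083]
```

Emit:
{"op": "arm_command", "data": {"plan": [[0.8, -0.39, -0.48, -0.016, 0.0015, -0.008, 8.7], [0, 0, 0, 0, 0, 0, 8.7], [0.9, 0, 0, 0, 0, 0, 8.7], [0, 0, 0, 0, 0, 0, 8.7]]}}

```text
time: 3.95
position: [0.486, 0.2253, 0.0175]
tool_rot: [0.379, 0.596, -0.375, 0.6]
ft_force: [-0.3, -0.1, 0.3]
grip_width: 0.0869
```

```bash
python3 - <<'E'
from h import *
go([.4833,.2245,.0135],np.radians(25.6-90))
E
```

```text
t 3.95 pos [0.486  0.2253 0.0175] jaw yaw -1.124 -> -1.124 F [-0.32 -0.07  0.25] M [-0.045 -0.045  0.028] w 0.0869 q6 1.349 q1 0.225
shift cm [ 0.39 -0.28 -0.04] turn [ 0.      0.0018 -0.0084]
```

Emit:
{"op": "arm_command", "data": {"plan": [[0.35, -0.28, -0.04, 0, 0.0015, -0.008, 8.7], [0, 0, 0, 0, 0, 0, 8.7]]}}

```text
time: 4.2
position: [0.4832, 0.2245, 0.0139]
tool_rot: [0.377, 0.598, -0.377, 0.598]
ft_force: [-0.6, -0.9, 0.3]
grip_width: 0.0871
```

```bash
python3 - <<'E'
from h import *
for i in range(3): go([.4833,.2245,.0135],np.radians(25.6-90))
E
```

```text
t 4.2 pos [0.4832 0.2245 0.0139] jaw yaw -1.1238 -> -1.124 F [-0.56 -0.92  0.3 ] M [ 0.008 -0.028 -0.029] w 0.0871 q6 1.349 q1 0.225
shift cm [0.04 0.01 0.01] turn [ 0.0002  0.0002 -0.0002]
t 4.2 pos [0.4832 0.2245 0.0139] jaw yaw -1.1238 -> -1.124 F [-0.56 -0.92  0.3 ] M [ 0.008 -0.028 -0.029] w 0.0871 q6 1.349 q1 0.225
shift cm [0.04 0.01 0.01] turn [ 0.0002  0.0002 -0.0002]
t 4.2 pos [0.4832 0.2245 0.0139] jaw yaw -1.1238 -> -1.124 F [-0.56 -0.92  0.3 ] M [ 0.008 -0.028 -0.029] w 0.0871 q6 1.349 q1 0.225
shift cm [0.04 0.01 0.01] turn [ 0.0002  0.0002 -0.0002]
```

Emit:
{"op": "arm_command", "data": {"plan": [[0, 0, 0, 0, 0, 0, 3], [0, 0, 0, 0, 0, 0, 3], [0, 0, 0, 0, 0, 0, 3], [0, 0, 0, 0, 0, 0, 3], [0, 0, 0, 0, 0, 0, 3], [0, 0, 0, 0, 0, 0, 3]], "grip_force": 35}}

```text
time: 4.95
position: [0.4834, 0.2245, 0.014]
tool_rot: [0.377, 0.598, -0.377, 0.599]
ft_force: [0.7, -0.1, -0.4]
grip_width: 0.0355
```

```bash
python3 - <<'E'
from h import *
go([.4833,.2245,.0135],np.radians(25.6-90))
E
```

```text
t 4.95 pos [0.4834 0.2245 0.014 ] jaw yaw -1.1239 -> -1.124 F [ 0.66 -0.07 -0.43] M [-0.029 -0.027  0.006] w 0.0355 q6 1.349 q1 0.225
shift cm [ 0.05 -0.01 -0.  ] turn [ 0.0001  0.0004 -0.0005]
```

Emit:
{"op": "arm_command", "data": {"plan": [[0, 0, 0, 0, 0, 0, 3], [0, 0, 0, 0, 0, 0, 3], [0, 0, 0, 0, 0, 0, 3], [-1, 0, 0, 0, 0, 0, 3], [-1, 0, 0, 0, 0, 0, 3], [-2, 0, 0, 0, 0, 0, 3], [-3, 0, 0, 0, 0, 0, 3], [-3, 0, 0, 0, 0, 0, 3], [-2, 0, 0, 0, 0, 0, 3], [0, 0, 0, 0, 0, 0, 3]]}}

```text
time: 6.2
position: [0.4809, 0.2239, 0.139]
tool_rot: [0.376, 0.599, -0.378, 0.598]
ft_force: [0.2, 0.4, -4.6]
grip_width: 0.0339
```

```bash
python3 - <<'E'
from h import *
go([.549,-.114,.15],np.radians(15.7-90))
E
```

```text
t 6.2 pos [0.4809 0.2239 0.139 ] jaw yaw -1.1237 -> -1.2968 F [ 0.22  0.39 -4.63] M [ 0.    -0.097  0.01 ] w 0.0339 q6 1.349 q1 0.225
shift cm [-1.08 -8.48 33.41] turn [ 1.731e-01 -1.000e-04  3.600e-03]
```

Emit:
{"op": "arm_command", "data": {"plan": [[-0.4, -1.05, 3.7, 0, 0, 0, 3], [-0.4, -1.05, 4, 0, 0, 0, 3], [-0.3, -1.05, 4, 0, 0, 0, 3], [-0.3, -1.05, 4, 0, 0, 0, 3], [-0.3, -1.05, 4, 0, 0, 0, 3], [-0.3, -1.05, 4, 0, 0, 0, 3], [-0.2, -1.05, 4, 0, 0, 0, 3], [-0.1, -1.05, 4, 0, 0, 0, 3], [0, 0, 0, 0.173, 0, 0.0036, 3], [0, 0, 0, 0, 0, 0, 3]]}}

```text
time: 7.45
position: [0.5366, -0.1072, 0.1528]
tool_rot: [0.425, 0.569, -0.43, 0.558]
ft_force: [-0.2, 0.8, -3.8]
grip_width: 0.0335
```

```bash
python3 - <<'E'
from h import *
go([.549,-.114,.15],np.radians(15.7-90))
im,d,K,T=cam("wrist")
cv2.imwrite("pics/w3.png",cv2.resize(im,(800,600),interpolation=cv2.INTER_CUBIC))
go([.549,-.114,.15],np.radians(15.7-90))
E
```

```text
t 7.45 pos [ 0.5366 -0.1072  0.1528] jaw yaw -1.2981 -> -1.2968 F [-0.23  0.82 -3.78] M [-0.013 -0.028 -0.038] w 0.0335 q6 0.901 q1 -0.4
shift cm [0.26 1.01 0.99] turn [-0.0013 -0.0084  0.0159]
t 7.5 pos [ 0.537  -0.1073  0.1529] jaw yaw -1.2967 -> -1.2968 F [ 0.38 -0.59 -4.62] M [-0.075  0.002 -0.012] w 0.0336 q6 0.9 q1 -0.399
shift cm [0.27 0.98 0.97] turn [ 0.0001 -0.0075  0.0154]
```

View pics/w3.png

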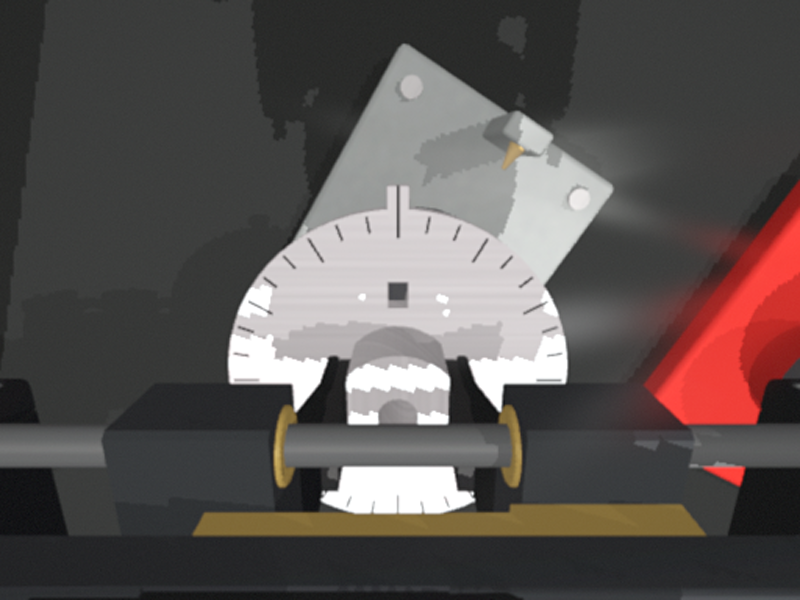

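The disc is held square. The slot is at (398,294.5), the lug end at (398.5,186), and the bore is partly hidden at about (398,415).

```bash
python3 - <<'E'
from h import *
z=np.load("pics/wrist_last.npz"); im,d,K=[z[k] for k in("im","d","K")]; s=1.5625
Tc=np.array(optics.camera_info("wrist")["tool_from_camera"]); o=Tc[:3,3]
def at(u,v,X):
    r=Tc[:3,:3]@np.linalg.solve(K,[(u+.5)/s-.5,(v+.5)/s-.5,1]); return (o+r*(X-o[0])/r[0])*1000
print("slot",at(398,294.5,.004).round(1),"lug",at(398.5,186,.004).round(1))
P=cloud(d,K,Tc)
for u,v in((398,250),(300,300),(500,300),(398,200),(398,435)):
    print(u,v,(P[int(v/s),int(u/s)]*1000).round(1))
m=(d>0)&(abs(P[...,0]-.004)<.004)&(np.hypot(P[...,1],P[...,2])<.075)&(P[...,1]>.02)
q=P[m]; q=q[(np.hypot(q[:,1],q[:,2])<.066)]
A=np.c_[q[:,1:],np.ones(len(q))]; c=np.linalg.lstsq(A,q[:,0],rcond=None)[0]; print("plane",c.round(4))
rr=np.hypot(q[:,1],q[:,2]); e=q[np.abs(q[:,1]-.02)>0]
(y,zc),r=cv2.minEnclosingCircle((q[:,1:]*1000).astype(np.float32)); print(y,zc,r)
E
```

```text
slot [ 4.  33.7  0.1] lug [ 4.  72.3  0.2]
398 250 [ 4.1 50.1 -0.2]
300 300 [  3.1  31.8 -35.6]
500 300 [ 4.8 31.3 37.9]
398 200 [ 4.3 67.5 -0.2]
398 435 [-86.2  33.   -0.2]
plane [ 0.0026 -0.0004  0.0038]
20.653465270996094 0.028928756713867188 61.269412994384766
```

Emit:
{"op": "arm_command", "data": {"plan": [[0, 0.95, 0.97, 0, -0.0075, 0.0155, 3], [0, 0, 0, 0, 0, 0, 3], [0, 0, 0, 0, 0, 0, 3]]}}

```text
time: 7.88
position: [0.5491, -0.1129, 0.1519]
tool_rot: [0.425, 0.565, -0.425, 0.565]
ft_force: [0.6, 1.0, -3.8]
grip_width: 0.0338
```

```bash
python3 - <<'E'
from h import *
go([.5491,-.1133,.125],np.radians(15.7-90))
E
```

```text
t 7.88 pos [ 0.5491 -0.1129  0.1519] jaw yaw -1.2906 -> -1.2968 F [ 0.59  1.04 -3.76] M [-0.027  0.012 -0.023] w 0.0338 q6 0.888 q1 -0.402
shift cm [ 2.69 -0.01  0.04] turn [ 0.0062 -0.0006  0.0002]
```

Emit:
{"op": "arm_command", "data": {"plan": [[1.3, 0, 0.04, 0.006, 0, 0, 3], [1.2, 0, 0, 0, 0, 0, 3], [0, 0, 0, 0, 0, 0, 3]]}}

```text
time: 8.25
position: [0.5485, -0.1124, 0.1248]
tool_rot: [0.427, 0.565, -0.427, 0.563]
ft_force: [-0.3, 0.6, -3.8]
grip_width: 0.0335
```

```bash
python3 - <<'E'
from h import *
go([.5491,-.1133,.121],np.radians(15.7-90))
E
```

```text
t 8.25 pos [ 0.5485 -0.1124  0.1248] jaw yaw -1.2954 -> -1.2968 F [-0.29  0.62 -3.82] M [0.085 0.055 0.02 ] w 0.0335 q6 0.893 q1 -0.402
shift cm [0.38 0.03 0.1 ] turn [ 0.0014 -0.0014  0.0013]
```

Emit:
{"op": "arm_command", "data": {"plan": [[0, 0.03, 0.1, 0, -0.0014, 0.0013, 3], [0.2, 0, 0, 0, 0, 0, 3], [0.2, 0, 0, 0, 0, 0, 3], [0, 0, 0, 0, 0, 0, 3]]}}

```text
time: 8.75
position: [0.5495, -0.1136, 0.1207]
tool_rot: [0.427, 0.564, -0.427, 0.564]
ft_force: [-0.4, -1.1, -4.6]
grip_width: 0.0335
```

```bash
python3 - <<'E'
from h import *
go([.5491,-.1133,.117],np.radians(15.7-90))
E
```

```text
t 8.75 pos [ 0.5495 -0.1136  0.1207] jaw yaw -1.2955 -> -1.2968 F [-0.39 -1.06 -4.59] M [0.036 0.01  0.032] w 0.0335 q6 0.892 q1 -0.403
shift cm [ 0.37 -0.03 -0.04] turn [ 0.0013  0.0005 -0.0007]
```

Emit:
{"op": "arm_command", "data": {"plan": [[0.15, -0.03, -0.04, 0, 0, 0, 3], [0.15, 0, 0, 0, 0, 0, 3], [0.1, 0, 0, 0, 0, 0, 3], [0, 0, 0, 0, 0, 0, 3]]}}

```text
time: 9.25
position: [0.5492, -0.1133, 0.1168]
tool_rot: [0.427, 0.563, -0.427, 0.564]
ft_force: [0.9, -0.4, -4.5]
grip_width: 0.0335
```

```bash
python3 - <<'E'
from h import *
go([.5491,-.1133,.114],np.radians(15.7-90))
E
```

```text
t 9.25 pos [ 0.5492 -0.1133  0.1168] jaw yaw -1.2954 -> -1.2968 F [ 0.92 -0.44 -4.46] M [-0.018  0.024 -0.005] w 0.0335 q6 0.893 q1 -0.403
shift cm [ 0.28 -0.01 -0.01] turn [ 0.0014  0.0009 -0.0012]
```

Emit:
{"op": "arm_command", "data": {"plan": [[0.2, 0, 0, 0, 0, 0, 3], [0.2, 0, 0, 0, 0, 0, 3], [0.2, 0, 0, 0, 0, 0, 3], [0, 0, 0, 0, 0, 0, 3]]}}

```text
time: 9.75
position: [0.5492, -0.1133, 0.1103]
tool_rot: [0.427, 0.563, -0.427, 0.564]
ft_force: [-1.0, 0.5, -3.0]
grip_width: 0.034
```

```bash
python3 - <<'E'
from h import *
go([.5491,-.1133,.102],np.radians(15.7-90))
E
```

```text
t 9.75 pos [ 0.5492 -0.1133  0.1103] jaw yaw -1.2954 -> -1.2968 F [-0.97  0.5  -3.  ] M [-0.018 -0.092 -0.001] w 0.034 q6 0.893 q1 -0.403
shift cm [ 0.83 -0.01 -0.01] turn [ 0.0014  0.0008 -0.0011]
```

Emit:
{"op": "arm_command", "data": {"plan": [[0.2, 0, 0, 0, 0, 0, 3], [0.2, 0, 0, 0, 0, 0, 3], [0.2, 0, 0, 0, 0, 0, 3], [0.2, 0, 0, 0, 0, 0, 3], [0, 0, 0, 0, 0, 0, 3]]}}

```text
time: 10.38
position: [0.5493, -0.1134, 0.1017]
tool_rot: [0.427, 0.563, -0.427, 0.564]
ft_force: [0.6, 0.7, -3.5]
grip_width: 0.0336
```

```bash
python3 - <<'E'
from h import *
go([.5491,-.1133,.098],np.radians(15.7-90))
E
```

```text
t 10.38 pos [ 0.5493 -0.1134  0.1017] jaw yaw -1.2954 -> -1.2968 F [ 0.64  0.69 -3.47] M [-0.013 -0.001  0.024] w 0.0336 q6 0.893 q1 -0.403
shift cm [ 0.37 -0.02 -0.01] turn [ 0.0013  0.0008 -0.0011]
```

Emit:
{"op": "arm_command", "data": {"plan": [[0.15, 0, 0, 0, 0, 0, 3], [0.1, 0, 0, 0, 0, 0, 3], [0.05, 0, 0, 0, 0, 0, 3], [0, 0, 0, 0, 0, 0, 3]]}}

```text
time: 10.88
position: [0.5494, -0.1134, 0.0986]
tool_rot: [0.427, 0.563, -0.426, 0.564]
ft_force: [0.5, 0.3, -3.1]
grip_width: 0.0336
```

```bash
python3 - <<'E'
from h import *
go([.5491,-.1133,.096],np.radians(15.7-90))
E
```

```text
t 10.88 pos [ 0.5494 -0.1134  0.0986] jaw yaw -1.2954 -> -1.2968 F [ 0.54  0.32 -3.15] M [0.029 0.018 0.009] w 0.0336 q6 0.893 q1 -0.403
shift cm [ 0.26 -0.03 -0.02] turn [ 0.0014  0.0011 -0.0013]
```

Emit:
{"op": "arm_command", "data": {"plan": [[0.05, 0, 0, 0, 0, 0, 3], [0.05, 0, 0, 0, 0, 0, 3], [0, 0, 0, 0, 0, 0, 3]]}}

```text
time: 11.25
position: [0.5495, -0.1134, 0.0976]
tool_rot: [0.427, 0.563, -0.426, 0.565]
ft_force: [0.7, -0.9, -3.1]
grip_width: 0.0339
```

```bash
python3 - <<'E'
from h import *
go([.5491,-.1133,.096],np.radians(15.7-90))
E
```

```text
t 11.25 pos [ 0.5495 -0.1134  0.0976] jaw yaw -1.2954 -> -1.2968 F [ 0.71 -0.88 -3.13] M [-0.018  0.011  0.059] w 0.0339 q6 0.893 q1 -0.403
shift cm [ 0.16 -0.03 -0.02] turn [ 0.0014  0.0012 -0.0015]
```

Emit:
{"op": "arm_command", "data": {"plan": [[0.05, -0.02, -0.01, 0, 0.001, -0.001, 3], [0.05, 0, 0, 0, 0, 0, 3], [0, 0, 0, 0, 0, 0, 3]]}}

```text
time: 11.62
position: [0.5493, -0.1134, 0.0965]
tool_rot: [0.427, 0.564, -0.427, 0.564]
ft_force: [-0.6, -0.1, -3.8]
grip_width: 0.0339
```

```bash
python3 - <<'E'
from h import *
go([.5491,-.1133,.095],np.radians(15.7-90))
E
```

```text
t 11.62 pos [ 0.5493 -0.1134  0.0965] jaw yaw -1.2954 -> -1.2968 F [-0.56 -0.12 -3.81] M [0.002 0.015 0.024] w 0.0339 q6 0.892 q1 -0.403
shift cm [ 0.15 -0.02 -0.01] turn [ 0.0014  0.0002 -0.0005]
```

Emit:
{"op": "arm_command", "data": {"plan": [[0.05, 0, 0, 0, 0, 0, 3], [0.05, 0, 0, 0, 0, 0, 3], [0.05, 0, 0, 0, 0, 0, 3], [0, 0, 0, 0, 0, 0, 3]]}}

```text
time: 12.12
position: [0.5493, -0.1134, 0.0949]
tool_rot: [0.427, 0.564, -0.427, 0.564]
ft_force: [-0.1, 0.4, -4.5]
grip_width: 0.0337
```

```bash
python3 - <<'E'
from h import *
go([.5491,-.1133,.095],np.radians(15.7-90))
E
```

```text
t 12.12 pos [ 0.5493 -0.1134  0.0949] jaw yaw -1.2954 -> -1.2968 F [-0.12  0.41 -4.46] M [-0.011 -0.023  0.022] w 0.0337 q6 0.892 q1 -0.403
shift cm [-0.01 -0.01 -0.01] turn [ 0.0013  0.0001 -0.0005]
```

Emit:
{"op": "arm_command", "data": {"plan": [[0.1, 0, 0, 0, 0, 0, 3], [0.1, 0, 0, 0, 0, 0, 3], [0.1, 0, 0, 0, 0, 0, 3], [0, 0, 0, 0, 0, 0, 3]]}}

```text
time: 12.62
position: [0.5493, -0.1134, 0.0917]
tool_rot: [0.427, 0.564, -0.427, 0.564]
ft_force: [0.7, -0.5, -4.1]
grip_width: 0.0337
```

```bash
python3 - <<'E'
from h import *
go([.5491,-.1133,.089],np.radians(15.7-90))
E
```

```text
t 12.62 pos [ 0.5493 -0.1134  0.0917] jaw yaw -1.2954 -> -1.2968 F [ 0.65 -0.5  -4.08] M [-0.015 -0.061 -0.006] w 0.0337 q6 0.892 q1 -0.403
shift cm [ 0.27 -0.01 -0.01] turn [ 0.0014  0.0001 -0.0004]
```

Emit:
{"op": "arm_command", "data": {"plan": [[0.1, 0, 0, 0, 0, 0, 3], [0.05, 0, 0, 0, 0, 0, 3], [0.05, 0, 0, 0, 0, 0, 3], [0, 0, 0, 0, 0, 0, 3]]}}

```text
time: 13.12
position: [0.5493, -0.1134, 0.0896]
tool_rot: [0.427, 0.564, -0.427, 0.564]
ft_force: [0.7, 0.1, -4.0]
grip_width: 0.0339
```

```bash
python3 - <<'E'
from h import *
go([.5491,-.1133,.089],np.radians(15.7-90))
E
```

```text
t 13.12 pos [ 0.5493 -0.1134  0.0896] jaw yaw -1.2954 -> -1.2968 F [ 0.74  0.11 -4.01] M [ 0.022 -0.021 -0.007] w 0.0339 q6 0.892 q1 -0.403
shift cm [ 0.06 -0.02 -0.02] turn [ 0.0013  0.0002 -0.0005]
```

Emit:
{"op": "arm_command", "data": {"plan": [[0.03, 0, 0, 0, 0, 0, 3], [0.03, 0, 0, 0, 0, 0, 3], [0, 0, 0, 0, 0, 0, 3]]}}

```text
time: 13.5
position: [0.5494, -0.1134, 0.089]
tool_rot: [0.427, 0.564, -0.427, 0.564]
ft_force: [0.3, 0.2, -3.7]
grip_width: 0.0337
```

```bash
python3 - <<'E'
from h import *
go([.5491,-.1133,.089],np.radians(-17-90))
E
```

```text
t 13.5 pos [ 0.5494 -0.1134  0.089 ] jaw yaw -1.2954 -> -1.8675 F [ 0.35  0.17 -3.7 ] M [ 0.011 -0.014  0.048] w 0.0337 q6 0.892 q1 -0.403
shift cm [-0.   -0.02 -0.02] turn [ 5.721e-01  1.000e-04 -7.000e-04]
```

Emit:
{"op": "arm_command", "data": {"plan": [[0, 0, 0, 0.03, 0, 0, 3], [0, 0, 0, 0.03, 0, 0, 3], [0, 0, 0, 0.03, 0, 0, 3], [0, 0, 0, 0, 0, 0, 3]]}}

```text
time: 14.0
position: [0.549, -0.1126, 0.089]
tool_rot: [0.453, 0.543, -0.453, 0.543]
ft_force: [0.3, 1.1, -3.9]
grip_width: 0.0336
```

```bash
python3 - <<'E'
from h import *
go([.5492,-.1133,.089],np.radians(-17-90))
E
```

```text
t 14.0 pos [ 0.549  -0.1126  0.089 ] jaw yaw -1.3903 -> -1.8675 F [ 0.29  1.09 -3.89] M [0.117 0.014 0.125] w 0.0336 q6 0.988 q1 -0.402
shift cm [0.   0.   0.07] turn [ 4.772e-01 -7.000e-04  2.000e-04]
```

Emit:
{"op": "arm_command", "data": {"plan": [[0, 0, 0.06, 0.03, 0, 0, 3], [0, 0, 0.02, 0.04, 0, 0, 3], [0, 0, 0.02, 0.04, 0, 0, 3], [0, 0, 0.02, 0.04, 0, 0, 3], [0, 0, 0, 0, 0, 0, 3]]}}

```text
time: 14.62
position: [0.5492, -0.1128, 0.0891]
tool_rot: [0.495, 0.506, -0.494, 0.505]
ft_force: [0.6, 0.9, -3.0]
grip_width: 0.0336
```

```bash
python3 - <<'E'
from h import *
go([.5492,-.1133,.089],np.radians(-17-90))
E
```

```text
t 14.62 pos [ 0.5492 -0.1128  0.0891] jaw yaw -1.549 -> -1.8675 F [ 0.63  0.91 -2.97] M [ 0.161 -0.014  0.122] w 0.0336 q6 1.144 q1 -0.403
shift cm [0.01 0.   0.05] turn [ 0.3185 -0.0021  0.0006]
```

Emit:
{"op": "arm_command", "data": {"plan": [[0, 0, 0.05, 0.04, -0.002, 0, 3], [0, 0, 0.02, 0.04, 0, 0, 3], [0, 0, 0.02, 0.04, 0, 0, 3], [0, 0, 0.02, 0.04, 0, 0, 3], [0, 0, 0.02, 0.04, 0, 0, 3], [0, 0, 0.02, 0.04, 0, 0, 3], [0, 0, 0, 0, 0, 0, 3]]}}

```text
time: 15.5
position: [0.5494, -0.113, 0.0891]
tool_rot: [0.553, 0.441, -0.552, 0.44]
ft_force: [0.7, 1.4, -3.6]
grip_width: 0.034
```

```bash
python3 - <<'E'
from h import *
go([.5492,-.1133,.089],np.radians(-17-90)); im,d,K,T=cam("wrist")
cv2.imwrite("pics/w4.png",cv2.resize(im,(800,600),interpolation=cv2.INTER_CUBIC))
E
```

```text
t 15.5 pos [ 0.5494 -0.113   0.0891] jaw yaw -1.7951 -> -1.8675 F [ 0.74  1.4  -3.56] M [0.226 0.028 0.101] w 0.034 q6 1.39 q1 -0.403
shift cm [ 0.01 -0.01  0.03] turn [ 0.0724 -0.0022  0.0004]
```

View pics/w4.png

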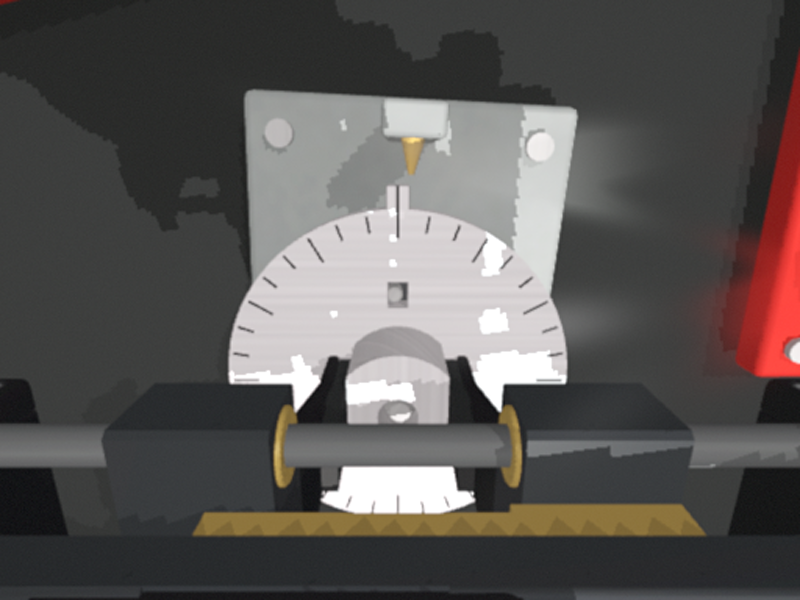

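The pin is visible inside the slot at (397,294). The lug end is at (398,186) and the index tip at (411,174), about 4.5 mm to the side. That leaves roughly 0.06–0.07 rad to turn.

Emit:
{"op": "arm_command", "data": {"plan": [[0, 0, 0.03, 0.035, -0.002, 0, 3], [0, 0, 0.02, 0.03, 0, 0, 3], [0, 0, 0, 0, 0, 0, 3]]}}

```text
time: 15.92
position: [0.5494, -0.1131, 0.089]
tool_rot: [0.568, 0.422, -0.567, 0.421]
ft_force: [0.3, 1.3, -3.0]
grip_width: 0.0338
```

```bash
python3 - <<'E'
from h import *
go([.5492,-.1133,.089],np.radians(-17-90)); im,d,K,T=cam("wrist")
c=im[90:210,200:310]
cv2.imwrite("pics/w5.png",cv2.resize(c,(550,600),interpolation=cv2.INTER_CUBIC))
E
```

```text
t 15.93 pos [ 0.5494 -0.1131  0.089 ] jaw yaw -1.8638 -> -1.8675 F [ 0.33  1.25 -2.99] M [ 0.378 -0.073  0.197] w 0.0338 q6 1.46 q1 -0.403
shift cm [ 0.   -0.01  0.02] turn [ 0.0037 -0.0008  0.0004]
```

View pics/w5.png

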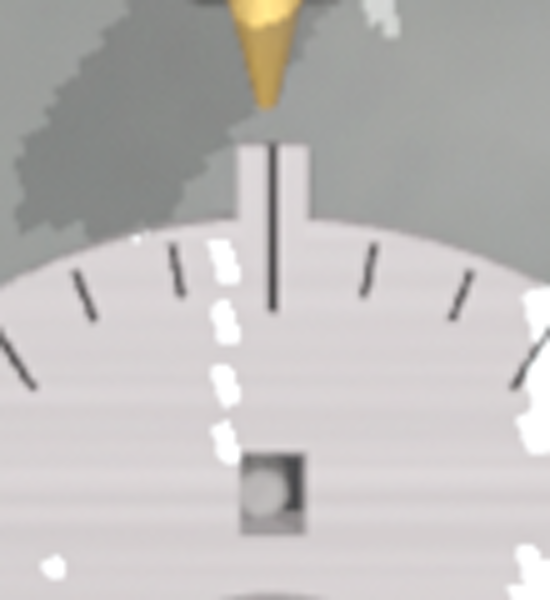

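The lug mark is at x=272 and the index tip at x=267, about 0.6 mm apart, so it is aligned. I'll release it.

Emit:
{"op": "arm_command", "data": {"plan": [[0, 0, 0, 0, 0, 0, 6], [0, 0, 0, 0, 0, 0, 6], [0, 0, 0, 0, 0, 0, 6], [0, 0, 0, 0, 0, 0, 6], [0, 0, 0, 0, 0, 0, 6]]}}

```text
time: 16.6
position: [0.5514, -0.1157, 0.0908]
tool_rot: [0.569, 0.419, -0.567, 0.423]
ft_force: [-0.1, -0.3, -0.2]
grip_width: 0.0596
```

```bash
python3 - <<'E'
from h import *
go([.5492,-.1133,.089],np.radians(-17-90))
E
```

```text
t 16.6 pos [ 0.5514 -0.1157  0.0908] jaw yaw -1.8646 -> -1.8675 F [-0.12 -0.32 -0.19] M [0.053 0.02  0.006] w 0.0596 q6 1.461 q1 -0.405
shift cm [ 0.18 -0.28 -0.17] turn [ 0.0029  0.0016 -0.0056]
```

Emit:
{"op": "arm_command", "data": {"plan": [[-1, 0, 0, 0, 0, 0, 6], [-2, 0, 0, 0, 0, 0, 6], [-3, 0, 0, 0, 0, 0, 6], [-3, 0, 0, 0, 0, 0, 6], [-2, 0, 0, 0, 0, 0, 6], [0, 0, 0, 0, 0, 0, 6], [0, 0, 0, 0, 0, 0, 6]]}}

```text
time: 17.48
position: [0.5505, -0.1151, 0.2067]
tool_rot: [0.569, 0.419, -0.567, 0.424]
ft_force: [-0.1, 0.4, -0.3]
grip_width: 0.0599
```

```bash
python3 - <<'E'
from h import *
go([.5492,-.1133,.2],np.radians(-17-90)); im,d,K,T=cam("wrist")
P=cloud(d,K,T)
def pl(h,r,c=(.5492,-.1133)):
    m=(np.hypot(P[...,0]-c[0],P[...,1]-c[1])<r)&(abs(P[...,2]-h)<.005)&(d>0); q=P[m]
    A=np.c_[q[:,:2]-c,np.ones(len(q))]; print(h,len(q),np.linalg.lstsq(A,q[:,2],rcond=None)[0].round(4),cv2.minEnclosingCircle(q[:,:2].astype(np.float32)))
pl(.085,.068); pl(.113,.03)
cv2.imwrite("pics/w6.png",cv2.resize(im,(800,600),interpolation=cv2.INTER_CUBIC))
E
```

```text
t 17.48 pos [ 0.5505 -0.1151  0.2067] jaw yaw -1.8644 -> -1.8675 F [-0.08  0.45 -0.28] M [ 0.042 -0.007 -0.018] w 0.0599 q6 1.461 q1 -0.404
shift cm [ 0.66 -0.19 -0.13] turn [ 0.0031  0.0019 -0.0067]
0.085 11565 [ 0.0002 -0.0005  0.085 ] ((0.5500971674919128, -0.11361284554004669), 0.06714507192373276)
0.113 1511 [-0.0058  0.0027  0.1128] ((0.5490750670433044, -0.11293623596429825), 0.02247355878353119)
```

View pics/w6.png

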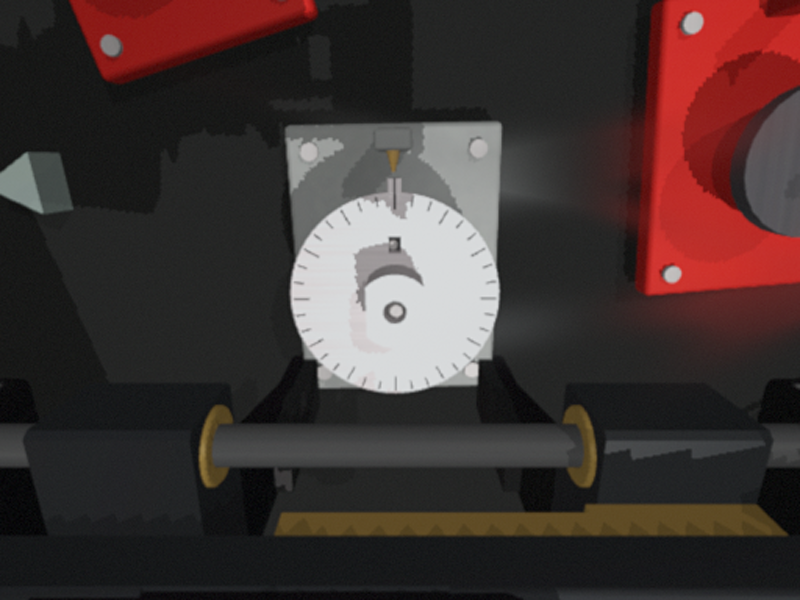

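The disc is seated: its top face is at 85.0 mm and level. The zero lug at (394,180) points at the index tip at (393,172), and the pin shows in the slot. The gripper is clear, so I'll hand in.

```bash
python3 -c "
from rig import workorder
print(workorder.hand_in())"
```

```text
the job is handed in; nothing more can be done
None
```

The disc is seated on the goniometer flange with its zero lug at the index, released, and the job is handed in at about 17.5 s of the 72 s allowed. I gripped it by the hub flats and lowered it over the spindle in small steps, checking the force after each set. The slot met the drive pin with no contact force showing in those readings. I then turned the disc and rotor about 0.57 rad (33°) clockwise and let go.

Last checks, with the gripper clear above the disc:
- **Height and level:** the disc's top face measures 85.0 mm, so the underside is at about 75 mm, flush on the flange. Its slope is below 0.001 rad.
- **Fit:** the spindle shows in the bore and the pin in the slot. The disc's centre agrees with my estimate of the spindle axis to about 1 mm or better.
- **Alignment:** the zero lug was about 0.6 mm to the side of the index tip just before release, and the final picture shows them in line.
- **Forces:** the readings between moves showed only the disc's weight (about 4.5 N) and small side forces of 1–1.5 N. Force was not sampled during a move.

**Anomalies:** a moment of about 0.4 N m built up on the wrist during the turn, and the gripper sprang about 3 mm when the fingers opened. In the final picture the disc showed no shift. I did not re-measure the prism, the lens or the screwdriver at the end. The arm passed well above the bench and I saw no sign of contact.

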